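# Clamp a shell mould on the drying station and add three clicks of drying time

## Task

Lay the cream shell mould flat in the nest of the drying station and swing the station's hold-down arm fully down onto it; if the arm is down already, swing it up out of the way first. Then turn the dial of the yellow timer console exactly three clicks clockwise from where it stands, without overshooting, and let go of everything. The mould is brittle, so set it down gently, and leave the brush, the tub and the amber mould where they are.

Things in the scene. Friction and masses are not known exactly. Their poses are not given: they have to be found in the camera images.
- mould: The part to load, loose: cream ceramic shell block, 150 long (its x) x 50 wide (its y) x 42 mm high, with a narrower round pouring cup (dark mouth) over its last 22 mm at +x; 0.25 to 0.5 kg. Origin: centre of its underside, z up. Lies flat on the table at the start. Best gripped across its width at the middle.
- station: Drying station, fixed: grey base plate 200 (x) x 220 mm (y from -70 to +150), 15 mm thick, with the nest and the hold-down arm. Origin: on the table under the centre of the nest, z up. The mould belongs in the nest lying along the station's x (either way round), centred over the origin, underside at z = 30 mm.
- nest (a point): Centre of the nest's floor, z = 30 mm, top of a black rubber block 36 mm wide; axes as the station's. Four aluminium side posts (inner faces y = +-29.5 mm, x from 35 to 59 mm either side) and two end posts (inner faces x = +-79.5 mm) rise 15 mm above it: about 4.5 mm of play all round. Between the side posts the mould's sides are free for fingers.
- clamp_hinge (a point): On the hold-down arm's hinge axis, at station y = +110, z = 88 mm; the axis is parallel to the station's x, between two cheeks 48 mm apart over all that rise to z = 105 mm. Axes as the station's.
- hold_down (a joint): Hold-down arm angle, rad; a rigid L of arm and handle. 0 = down: arm level over the nest (towards station -y), handle upright. 1.57 = up: arm upright, handle level towards +y. It starts at either end. An over-centre spring drives it to the nearer end from 0.785, about 0.6 N m at the ends, slowed by 0.15 N m s of damping. On a well-laid mould it reads about 0.02.
- clamp_pad (a point): Centre of the black pad's lower face, under the free end of the steel arm, 105 mm from the hinge along the arm. The arm is 22 wide x 16 mm thick and ends 120 mm from the hinge. To close it, push the upright arm's +y face towards station -y in an arc about the hinge, past half-way.
- clamp_handle (a point): Centre of the free end of the red-gripped handle, 110 mm from the hinge, at right angles to the arm; 16 to 18 mm thick, 18 to 22 mm wide. To open the arm, push the upright handle's -y face towards station +y in an arc about the hinge, past half-way.
- console: Timer console, fixed: yellow head 150 x 150 x 45 mm with a dark face, tilted 35 degrees (0.61 rad) towards the console's -x, on a steel pedestal. Origin: on the table under the centre of the face, which is at z = 108 mm; the face's outward normal is (-0.573, 0, 0.820) in this frame. White ticks mark the dial's seven positions.
- dial (a joint): Timer dial angle, rad, growing clockwise seen facing the console. Seven detents 24 degrees (0.4189 rad) apart: 0, 0.419 ... 2.513, end stops beyond. It starts in one of the lowest three. Each click is felt as up to 0.12 N m of resistance that drops through zero half-way to the next; let go, it falls into the nearest detent. At 1.257 the pointer points straight up the slope.
- dial_grip (a point): On the dial's axis inside the bar grip, 32 mm out from the face. z axis: outward normal, along which to approach; it turns with the dial, x axis 72 degrees clockwise of the bar's pointing end. Dial: disc 74 mm across, 8 mm high, with a black bar across it 66 long x 16 thick x 34 mm high, to grip by its 16 mm; the bar's top is 12 mm beyond this point, the disc 22 mm below it.
- dial_pointer (a point): The pointing end of the bar (white line), on its top face, 33 mm from the dial's axis.
- brush: Bystander, loose: wooden brush 200 mm long, lying to the left beyond the station (+x, +y of it). Origin: centre, underside.
- tub: Bystander, loose: closed blue tub with white lid, 84 mm across, 120 mm high, beyond the station. Origin: centre of its base.
- spare_mould: Bystander, loose: amber mould, three round-headed stems on a 90 x 60 mm foot, about 80 mm high, beyond the station. Origin: centre of its underside.
Things that resemble listed ones, but are neither listed nor needed, are in the scene too. Of the things that look like the mould, take the one that is farthest from the robot's base at the start.

How it is judged:
By the outcome, as a careful person would: the job done as asked, in the order asked, and still so for the second after the job is handed in, with the robot touching nothing.
It also fails if it takes over 72 s, if anything falls off the work surface, if the arm or the gripper's body presses on something with over 40 N, if the wrist force passes 120 N, or if a joint passes its speed limit or range.

## Robot

A 6-joint arm with a two-finger parallel gripper is mounted at the origin on the work surface. World frame = base frame: x ahead of the robot, y to its left, z up, the work surface at z = 0. Lengths are in mm, angles in rad, forces in N, time in s.
With the tool pointing down it reaches from about 325 to 875 mm from the base axis. Payload 4.4 kg.
Tool frame: the origin (TCP) lies at the centre of the arm's flange, where the gripper is bolted on; the fingertips stand 173 mm ahead of it and the grasp point (between the pads) lies 155 mm ahead of it; z points along the fingers, y is the direction in which the jaws open and shut (so a half turn about z gives the same grasp; the last joint's range is limited). The gripper opens to 85 mm and grips with 20 to 120 N. Pads are 22 mm wide; open, the fingers measure 114 mm over their backs; the gripper's body (76 mm by 85 mm) begins 54 mm behind the grasp point. The pads swing forward as they close: fully open they stand 13 mm farther back than shut.
Start: joints at [-1.446, 0.207, 1.542, -0, 1.393, -0.15], TCP at [156.016, -553.433, 404.682] pointing down, gripper open.
Joint ranges: [-2.73, 2.73], [-0.86, 2.22], [0.23, 2.46], [-1.11, 4.25], [0.08, 2.63], [-2.82, 2.82]. Speed limits (rad/s): [2.79, 2.79, 3.14, 3.14, 3.14, 3.14].

## Interface

Orientations are given as a unit quaternion [x, y, z, w].
In Python, from rig import ctrl gives the robot as it stands.
- The arm moves only by the shell command python3 -m pendant 'ROWS' [FORCE]. ROWS is JSON, a list of rows, each a list of 3 entries, a list of its own where there are three numbers: the finger opening in cm, from 0 to 8.54, then the shift along the world's x, y, z in cm, then the turn, a rotation vector about the world's x, y, z in degrees. A call has 1 to 12 rows; each row is the pose to reach, as a shift and turn from the pose commanded when the call began; what a row does not reach only later rows make up. A row lasts 1/12 s, in which the tool goes at most 41.7 mm and 7.16 degrees, less where a joint would pass 70% of its speed; a pose out of reach is approached as far as the arm can. A call with a gripper value outside its range is refused whole. The fingers move at their own pace and stop on an object; FORCE is the grip in N (left out, the last holds). Time passes only in rows, so rows that repeat a pose let the fingers close. It gives the time, the measured TCP pose, the force and the opening at its end, in the units of the state.
- ctrl.observe(): the state, without advancing time (a new reading comes with each control period).
- ctrl.capture(name): name is "side" or "top" or "wrist"; returns a dict with "img" (480x640x3 uint8, red, green, blue), "fx", "fy", "cx", "cy" (pixels), "D" ([k1, k2, p1, p2, k3] as OpenCV has them; the pictures are not rectified), "R" (3x3) and "t" (3): a world point X has camera coordinates R X + t. Camera axes: x right, y down, z forward; pixel columns grow to the right and rows downward; lengths in mm; the calibration is good to about 2 mm. A picture is of the moment at which its call begins. There is no depth.
- ctrl.finish_job(): hands the job in, once; it reports no verdict.
The state is a dict: "time": time; "qpos": joint angles; "qd": joint speeds; "effort": joint torques, N m; "tool_pos": TCP position; "tcp_rot": TCP orientation; "wrist_force": force on the tool from outside, world axes, zero at the start; "moment": the same for the moment, N m; "opening": opening from 0.0 (shut) to 1.0 (fully open).
Only numpy, scipy, OpenCV 4.12 (cv2) and the standard library are available. Lean on these libraries where they do the work, as an engineer would, in place of code of your own. Each camera call takes 0.05 s, during which the arm holds its last target. There are 200 camera calls.

## Working session

There is one attempt and no reset: what is moved stays moved. The work goes in short steps, Python scripts to look and compute and a shell command to move; the robot and the scene stay as the last step left them, time stands still between calls to the robot, and variables do not carry over. Pictures are saved under pics/ and viewed, about 8 in all and at most 12, crops included, and the job is handed in when it is done.

```bash
mkdir -p pics; cat > h.py <<'E'
import numpy as np, cv2, json
from rig import ctrl
def cap(n, save=None):
    c=ctrl.capture(n)
    if save: cv2.imwrite('pics/'+save+'.png', c['img'][:,:,::-1])
    return c
def K(c): return np.array([[c['fx'],0,c['cx']],[0,c['fy'],c['cy']],[0,0,1.]])
def ray(c,uv):
    p=cv2.undistortPoints(np.array([[uv]],float),K(c),np.array(c['D'],float))[0,0]
    R=np.array(c['R']);t=np.array(c['t'])
    return -R.T@t, R.T@np.array([p[0],p[1],1])
def onz(c,uv,z):
    o,d=ray(c,uv); return o+d*(z-o[2])/d[2]
def proj(c,X):
    r,_=cv2.Rodrigues(np.array(c['R'],float))
    return cv2.projectPoints(np.array(X,float).reshape(-1,3),r,np.array(c['t'],float),K(c),np.array(c['D'],float))[0][:,0]
E
python3 - <<'E'
from h import *
for n in('side','top'):
    c=cap(n,n+'0'); o,d=ray(c,(320,240)); print(n,o,d,c['fx'])
a=cv2.imread('pics/side0.png');b=cv2.imread('pics/top0.png')
print(ctrl.observe())
E
```

```text
side [315.10296486 748.52967274 763.53460401] [ 0.18245446 -0.7404149  -0.64691824] 472.14275992438
top [ 442.32032535   19.12169131 1257.87168482] [ 0.07323547  0.00948494 -0.99731962] 503.47042878824294
{'time': 0.1, 'qpos': array([-1.44653085e+00,  2.07392091e-01,  1.54282345e+00, -1.56723484e-05,
        1.39351096e+00, -1.50469990e-01]), 'qd': array([-0.00053488, -0.0030714 , -0.0026372 , -0.00021331,  0.00088837,
       -0.00080966]), 'effort': array([-3.42923904e-04, -3.84089434e+01, -2.92548233e+01, -1.14860313e-04,
        4.82419084e-03, -2.33673603e-05]), 'tool_pos': array([ 155.95564243, -553.106333  ,  403.60308971]), 'tcp_rot': array([ 9.90579126e-01,  1.36937419e-01,  6.26747400e-06, -1.06693118e-03]), 'wrist_force': array([-0.75179962, -0.22859545,  0.37111632]), 'moment': array([-0.0360069 , -0.01919503,  0.00653547]), 'opening': 1.000054851416688}
```

View pics/top0.png

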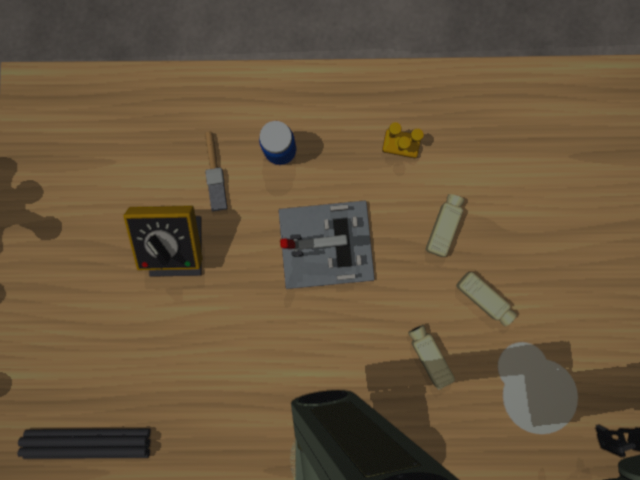

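View pics/side0.png

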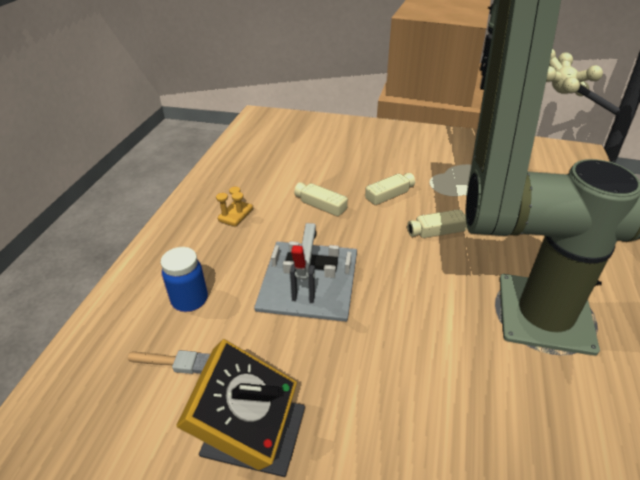

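```bash
python3 - <<'E'
from h import *
a=cv2.imread('pics/side0.png');b=cv2.imread('pics/top0.png')
r=lambda im,x,y,w,h:cv2.resize(im[y:y+h,x:x+w],(400,300),interpolation=cv2.INTER_CUBIC)
m=np.vstack([np.hstack([r(b,265,185,124,93+20),r(b,110,195,120,90)]),np.hstack([r(b,400,180,140,220),r(a,180,330,140,140)])])
cv2.imwrite('pics/m1.png',m)
c=cap('top')
hsv=cv2.cvtColor(c['img'],cv2.COLOR_RGB2HSV)
for uv in[(447,225),(487,298),(431,357)]: 
    print(uv,onz(c,uv,21),np.linalg.norm(onz(c,uv,21)[:2]),hsv[uv[1],uv[0]])
print('wood',hsv[330,250],'base plate',hsv[270,300],'yellow',hsv[210,165])
M=cv2.inRange(hsv,(18,20,80),(40,120,255)); M=cv2.morphologyEx(M,cv2.MORPH_OPEN,np.ones((3,3)))
def rects(M,lab,amin=300):
    for k in cv2.findContours(M,cv2.RETR_EXTERNAL,cv2.CHAIN_APPROX_NONE)[0]:
        if cv2.contourArea(k)>amin:
            q=cv2.minAreaRect(k); print(lab,q,cv2.contourArea(k))
rects(M,'cream')
G=cv2.inRange(hsv[:300,240:400],(0,0,60),(180,60,255)); rects(G,'grey(+240)',1500)
Y=cv2.inRange(hsv[180:290,100:230],(18,170,60),(32,255,255)); rects(Y,'yel(+100,180)',100)
E
```

```text
(447, 225) [ 567.89317514 -281.47597091   21.        ] 633.8228305788548 [ 33  47 129]
(487, 298) [ 388.89836585 -374.18516606   21.        ] 539.6818298359257 [ 33  44 128]
(431, 357) [ 247.67511149 -235.6437801    21.        ] 341.8639377756679 [ 33  38 128]
wood [ 17 122 127] base plate [102  15  87] yellow [ 21 225  86]
cream ((166.966796875, 473.621337890625), (6.443912506103516, 130.10678100585938), 88.61964416503906) 518.0
cream ((495.5, 473.0), (6.0, 83.0), 90.0) 363.5
cream ((256.5, 419.5), (13.0, 73.0), 90.0) 544.5
cream ((55.0, 375.0), (8.0, 104.0), 90.0) 528.0
cream ((265.0517578125, 374.7192687988281), (199.83697509765625, 17.016420364379883), 2.3137223720550537) 1727.0
cream ((254.5157470703125, 359.3540344238281), (105.06629943847656, 4.77906608581543), 1.3971812725067139) 343.0
cream ((168.56927490234375, 352.6360168457031), (6.329707145690918, 137.29376220703125), 86.51068115234375) 472.0
cream ((542.5992431640625, 386.2646179199219), (104.7646713256836, 59.81379318237305), 56.56013107299805) 3768.0
cream ((430.5077209472656, 356.6384582519531), (67.10279083251953, 2
[... 883 characters left out ...]
6402893066406), (6.547833442687988, 124.09866333007812), 88.02507019042969) 492.5
cream ((288.0, 113.0), (12.0, 132.0), 90.0) 753.5
cream ((47.476806640625, 72.15953826904297), (95.02098846435547, 7.738451957702637), 1.1457629203796387) 530.0
cream ((290.4764709472656, 71.5110855102539), (248.86294555664062, 15.367937088012695), 1.3322198390960693) 1530.0
cream ((555.0, 68.0), (14.0, 168.0), 90.0) 1171.0
grey(+240) ((85.89260864257812, 244.30465698242188), (80.43788146972656, 89.33639526367188), 84.4006576538086) 6979.0
grey(+240) ((79.5, 29.5), (59.0, 159.0), 90.0) 9199.0
yel(+100,180) ((60.462684631347656, 57.71607208251953), (64.35565948486328, 72.77468872070312), 87.27368927001953) 981.0
```

View pics/m1.png

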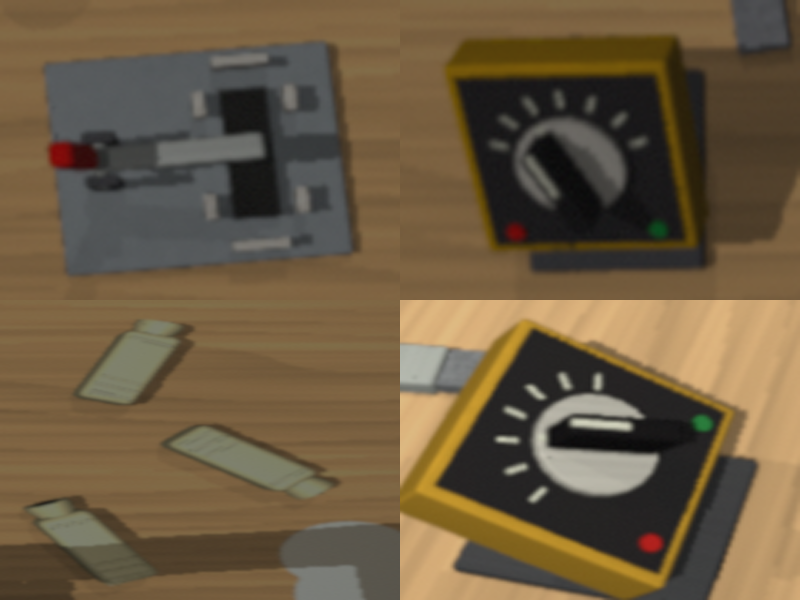

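```bash
cat >> h.py <<'E'
def tri(c1,u1,c2,u2):
    o1,d1=ray(c1,u1);o2,d2=ray(c2,u2)
    A=np.stack([d1,-d2],1); s=np.linalg.lstsq(A,o2-o1,rcond=None)[0]
    p=o1+s[0]*d1;q=o2+s[1]*d2
    return (p+q)/2,np.linalg.norm(p-q)
E
python3 - <<'E'
from h import *
np.set_printoptions(precision=1,suppress=True)
c=cap('top');s=cap('side')
hsv=cv2.cvtColor(c['img'],cv2.COLOR_RGB2HSV)
M=cv2.inRange(hsv,(27,15,60),(42,85,255))[185:270,415:480]; M=cv2.morphologyEx(M,cv2.MORPH_OPEN,np.ones((3,3)))
k=max(cv2.findContours(M,cv2.RETR_EXTERNAL,cv2.CHAIN_APPROX_NONE)[0],key=cv2.contourArea)+np.array([415,185])
P=np.array([onz(c,p[0],35)[:2] for p in k],np.float32)
print('mould',cv2.minAreaRect(P),cv2.contourArea(P))
# station plate
G=np.zeros(hsv.shape[:2],np.uint8);G[190:300,270:385]=cv2.inRange(hsv,(0,0,0),(180,65,255))[190:300,270:385]
G=cv2.morphologyEx(G,cv2.MORPH_OPEN,np.ones((5,5)))
k=max(cv2.findContours(G,cv2.RETR_EXTERNAL,cv2.CHAIN_APPROX_NONE)[0],key=cv2.contourArea)
P=np.array([onz(c,p[0],15)[:2] for p in k],np.float32)
r=cv2.minAreaRect(P);print('station',r,cv2.boxPoints(r))
# corners by eye from crop
f=lambda x,y:(265+x/3.226,185+y/2.655)
Q=np.array([onz(c,f(*p),15)[:2] for p in[(45,65),(328,43),(355,250),(68,275)]]);print('eye corners',Q,Q.mean(0))
# console
ft=lambda x,y:(110+(x-400)/3.333,195+y/3.333)
fs=lambda x,y:(180+(x-400)/2.857,330+(y-300)/2.143)
# face corners: upslope-left(+y), upslope-right, down-right, down-left ; white line far,near
T=[(460,77),(660,72),(690,242),(497,245),(528,155),(560,195),(515,232),(658,229)]
S=[(432,487),(528,322),(735,410),(660,583),(570,424),(630,427),(651,543),(703,423)]
for n,a,b in zip(['UL','UR','DR','DL','wl far','wl near','red','green'],T,S): print(n,*tri(c,ft(*a),s,fs(*b)))
E
```

```text
mould ((568.900390625, -276.36370849609375), (44.728309631347656, 146.06851196289062), 69.40983581542969) 5365.605535706505
station ((523.1890869140625, 16.606857299804688), (199.64219665527344, 220.3445281982422), 5.157826900482178) [[ 413.9  117.4]
 [ 433.7 -102.1]
 [ 632.5  -84.1]
 [ 612.7  135.3]]
eye corners [[ 610.4  132.6]
 [ 629.4  -85.6]
 [ 436.1 -103.8]
 [ 414.3  115.2]] [522.5  14.6]
UL [577.6 460.1 139.4] 1.9854686998530042
UR [579.2 323.4 146.9] 2.1572316106548235
DR [463.9 321.5  67.9] 4.739540842580199
DL [464.4 462.3  59.4] 1.5204031401095313
wl far [522.3 406.8 156.9] 0.4663276109380217
wl near [496.7 391.3 139. ] 0.27314129654056374
red [473.6 443.   77.8] 0.6188934186538418
green [475.  342.3  76.9] 0.8122814309300848
```

Candidates for the mould in the top view are (447,225) at 634 mm, (487,298) at 540 mm and (431,357) at 342 mm from the base. The farthest is (447,225), and the crop confirms it as a cream block with its cup at the far end. The hold-down arm is down with its red handle upright. The dial pointer stands at the 3rd position (-24°), so the target is +48°.

I'll go above the station with the fingers shut to open the arm.

```bash
python3 -m pendant '[[0,[3,5,0],[0,0,7]],[0,[6,9,0],[0,0,14]],[0,[8,13,0],[0,0,21]],[0,[10,17,0],[0,0,28]],[0,[12,20.5,0],[0,0,35]],[0,[14,24,0],[0,0,42]],[0,[16,27.5,0],[0,0,48]],[0,[18,31,0],[0,0,54]],[0,[20,34.5,0],[0,0,60]],[0,[22,38,0],[0,0,66]],[0,[24,41.5,0],[0,0,72]],[0,[26,45,0],[0,0,79.5]]]'
```

```text
time: 1.25
tool_pos: [406.5, -118.7, 405.0]
tcp_rot: [0.674, 0.739, 0.0, 0.001]
wrist_force: [0.8, -0.6, 0.2]
opening: -0.002
```

```bash
python3 -m pendant '[[0,[2.6,3,0],[0,0,0]],[0,[5.2,6,0],[0,0,0]],[0,[7.8,9,0],[0,0,0]],[0,[10.3,12.3,0],[0,0,0]],[0,[10.3,12.3,0],[0,0,0]],[0,[10.3,12.3,0],[0,0,0]]]'; python3 - <<'E'
from h import *
c=cap('wrist','w1'); o,d=ray(c,(320,240)); print(o,d,ctrl.observe()['tool_pos'])
E
```

```text
time: 1.75
tool_pos: [509.8, 4.0, 404.3]
tcp_rot: [0.675, 0.738, -0.0, -0.0]
wrist_force: [-0.2, -0.2, -1.2]
opening: -0.001
[503.06224061  79.37092998 372.21432418] [ 0.02933154 -0.29638793 -0.95462409] [509.09349999   2.87092201 404.21982   ]
```

View pics/w1.png

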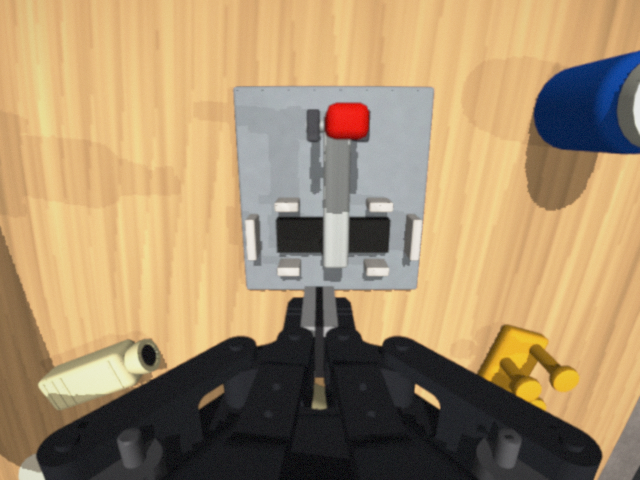

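Wrist view: the plate corners are at (234,87), (434,87), (416,291) and (247,291), the nest rubber spans (277..389, 217..253), and the red handle top is at (347,121). The arm is down.

```bash
python3 - <<'E'
from h import *
np.set_printoptions(precision=1,suppress=True)
c=cap('wrist')
hsv=cv2.cvtColor(c['img'],cv2.COLOR_RGB2HSV)
G=np.zeros(hsv.shape[:2],np.uint8);G[70:288,215:450]=cv2.inRange(hsv,(0,0,0),(180,75,255))[70:288,215:450]
G|=0
k=np.array([(234,87),(434,87),(416,291),(247,291)],float)
Q=np.array([onz(c,p,15)[:2] for p in k]);e=Q[1]-Q[0]+Q[2]-Q[3];print('plate',Q,Q.mean(0),'yaw',np.degrees(np.arctan2(e[1],e[0])),np.linalg.norm(Q[1]-Q[0]),np.linalg.norm(Q[1]-Q[2]))
B=np.array([onz(c,p,30)[:2] for p in [(277,217),(389,217),(390,253),(277,253)]]);print('nest',B.mean(0),B)
E=[onz(c,p,45)[:2] for p in [(258,241),(409,241)]];print('endposts inner',E,np.mean(E,0))
print('handle top',onz(c,(347,121),198))
E
```

```text
plate [[ 415.3  116.1]
 [ 610.6  133.7]
 [ 629.9  -84.9]
 [ 434.2 -102.1]] [522.5  15.7] yaw 5.088057989372302 196.06704882402488 219.38961547422986
nest [526.2 -21.8] [[466.1  -7.2]
 [581.8   3. ]
 [588.7 -36.1]
 [468.1 -46.7]]
endposts inner [array([449.8, -30.1]), array([602.3, -16.6])] [526.  -23.3]
handle top [515.4  85.8 198. ]
```

```bash
python3 -m pendant '[[0,[0.5,2.5,-3],[0,0,0]],[0,[0.9,5.1,-6],[0,0,0]],[0,[0.9,5.1,-8.1],[0,0,0]],[0,[0.9,5.1,-8.1],[0,0,0]]]' && python3 -m pendant '[[0,[-0.1,1,0],[0,0,0]],[0,[-0.2,2,0],[0,0,0]],[0,[-0.3,3,-0.1],[0,0,0]],[0,[-0.35,4,-0.3],[0,0,0]],[0,[-0.45,5,-0.5],[0,0,0]],[0,[-0.5,6,-0.8],[0,0,0]],[0,[-0.6,7,-1.1],[0,0,0]],[0,[-0.7,8,-1.5],[0,0,0]],[0,[-0.8,9,-1.5],[0,0,0]],[0,[-0.9,9.7,-1.5],[0,0,0]],[0,[-0.9,10,-1.5],[0,0,0]]]' && python3 -m pendant '[[0,[0,1,2],[0,0,0]],[0,[0,2,5],[0,0,0]],[0,[0,2,9],[0,0,0]],[0,[0,2,10.5],[0,0,0]]]'
python3 - <<'E'
from h import *
a=cap('side')['img'];b=cap('top')['img']
m=np.hstack([cv2.resize(a[200:350,220:400],(400,333)),cv2.resize(b[170:320,240:420],(400,333))])
cv2.imwrite('pics/m2.png',m[:,:,::-1])
E
```

```text
time: 2.18
tool_pos: [515.1, 52.8, 318.7]
tcp_rot: [0.676, 0.736, -0.004, -0.004]
wrist_force: [-1.0, 0.1, -1.1]
opening: 0.0
time: 3.1
tool_pos: [509.1, 154.5, 309.7]
tcp_rot: [0.676, 0.737, 0.001, 0.0]
wrist_force: [-0.0, 0.5, 0.0]
opening: 0.0
time: 3.43
tool_pos: [510.2, 174.4, 419.7]
tcp_rot: [0.676, 0.737, 0.004, 0.003]
wrist_force: [2.0, 0.6, 0.8]
opening: -0.001
```

View pics/m2.png

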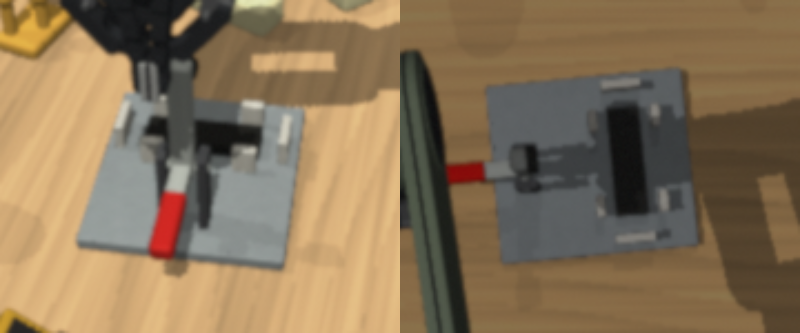

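The hold-down arm is now up: it stands upright and the red handle lies level toward +y. Next I go to a viewpoint over the mould.

```bash
python3 -m pendant '[[0,[0,-3,0],[0,0,-7]],[0,[0,-6,0],[0,0,-14]],[0,[0,-9,0],[0,0,-21]],[0,[-0.5,-12,0],[0,0,-28]],[0,[-0.5,-15,0],[0,0,-35]],[0,[-1,-18,0],[0,0,-42]],[0,[-1,-21,0],[0,0,-49]],[0,[-1,-24,0],[0,0,-56]],[8.5,[-1.5,-27,0],[0,0,-63]],[8.5,[-1.5,-30,0],[0,0,-70]],[8.5,[-2,-33,0],[0,0,-77]],[8.5,[-2,-36,0],[0,0,-84]]]' && python3 -m pendant '[[8.5,[-0.2,-2,0],[0,0,-7]],[8.5,[-0.3,-4,-1],[0,0,-14]],[8.5,[-0.5,-6,-2],[0,0,-21]],[8.5,[-0.6,-6,-2],[0,0,-28]],[8.5,[-0.6,-6,-2],[0,0,-31.7]],[8.5,[-0.6,-6,-2],[0,0,-31.7]]]'; cat > m.py <<'E'
from h import *
from scipy.spatial.transform import Rotation as Ro
np.set_printoptions(precision=1,suppress=True)
c=cap('wrist','w2'); st=ctrl.observe(); print(st['tool_pos'],'tooly',Ro.from_quat(st['tcp_rot']).as_matrix()[:,1],'q6',st['qpos'][5])
hsv=cv2.cvtColor(c['img'],cv2.COLOR_RGB2HSV)
M=cv2.inRange(hsv,(24,15,90),(42,110,255)); M=cv2.morphologyEx(M,cv2.MORPH_OPEN,np.ones((5,5)))
for k in cv2.findContours(M,cv2.RETR_EXTERNAL,cv2.CHAIN_APPROX_NONE)[0]:
    if cv2.contourArea(k)>1500:
        P=np.array([onz(c,p[0],42)[:2] for p in k],np.float32)
        print(cv2.boundingRect(k),cv2.contourArea(k),cv2.minAreaRect(k),cv2.minAreaRect(P))
E
python3 m.py
```

```text
time: 4.53
tool_pos: [488.1, -187.9, 412.4]
tcp_rot: [0.996, 0.092, -0.001, -0.001]
wrist_force: [0.0, -0.2, -0.3]
opening: 0.556
time: 5.03
tool_pos: [482.6, -247.0, 392.0]
tcp_rot: [0.983, -0.182, -0.001, -0.001]
wrist_force: [-0.5, 0.3, -0.1]
opening: 0.996
[ 482.8 -246.7  392.4] tooly [-0.4 -0.9 -0. ] q6 1.300577622442289
(590, 320, 50, 89) 2406.0 ((624.5321655273438, 365.7027282714844), (43.387664794921875, 88.53404998779297), 34.24903106689453) ((186.62405395507812, -506.89288330078125), (61.491455078125, 123.02774047851562), 87.63098907470703)
(393, 214, 113, 77) 4599.0 ((450.74658203125, 251.34246826171875), (113.29583740234375, 46.23125457763672), 20.556047439575195) ((399.4477844238281, -359.09149169921875), (122.89285278320312, 47.29048156738281), 47.97829818725586)
(289, 26, 54, 173) 7808.5 ((315.92962646484375, 112.06460571289062), (172.42271423339844, 52.73938751220703), 89.09062194824219) ((567.748779296875, -275.9913330078125), (46.169559478759766, 145.60601806640625), 68.75940704345703)
```

View pics/w2.png

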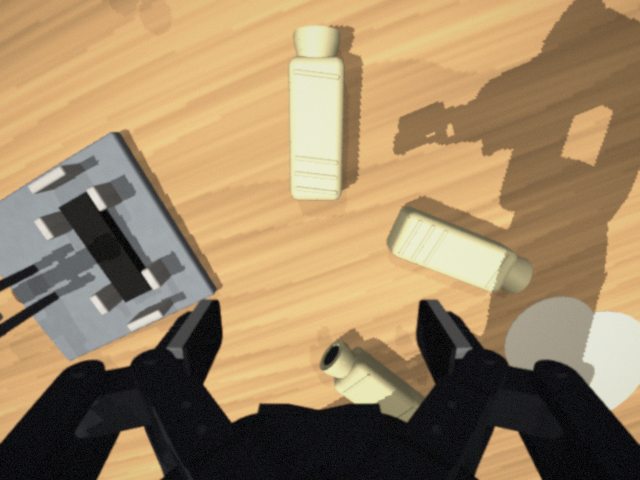

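The mould is seen nearly from above at (289..343, 26..199), with its cup at the top of the image. I'll fix its centre from the near block end at z 42 and work out the moves.

```bash
python3 - <<'E'
from h import *
np.set_printoptions(precision=1,suppress=True)
c=cap('wrist'); st=ctrl.observe()
o,_=ray(c,(320,240));print('cam',o)
e=onz(c,(316.3,200.5),42); L=onz(c,(290,130),42);Rr=onz(c,(343.5,130),42);print(e,L,Rr,np.linalg.norm(L-Rr))
l1=(onz(c,(289.8,70),42)+onz(c,(343,70),42))/2;l2=(onz(c,(291.5,180),42)+onz(c,(341.5,180),42))/2
a=l1-l2;a/=np.linalg.norm(a);print('axis deg',np.degrees(np.arctan2(a[1],a[0])))
for z in(21,35,42):print(z,'cup end',onz(c,(316.5,25.5),z),(onz(c,(316.5,25.5),z)-e)@a)
ce=e+75*a;print('centre',ce[:2],'shift cm',(np.r_[ce[:2],0]-np.r_[st['tool_pos'][:2],0])/10)
E
```

```text
cam [ 553.9 -273.9  360.2]
[ 497.8 -249.4   42. ] [ 566.1 -250.2   42. ] [ 549.1 -295.1   42. ] 47.99992073810354
axis deg -20.784862329178306
21 cup end [ 641.9 -304.3   21. ] 154.24013759860458
35 cup end [ 638.3 -303.1   35. ] 150.39685075417609
42 cup end [ 636.5 -302.4   42. ] 148.47520733196185
centre [ 567.9 -276.1] shift cm [ 8.5 -3.   0. ]
```

```bash
python3 -m pendant '[[8.5,[4,-1.5,-2],[0,0,0.2]],[8.5,[7.5,-2.7,-4],[0,0,0.2]],[8.5,[8.5,-2.9,-7],[0,0,0.2]],[8.5,[8.5,-2.9,-10],[0,0,0.2]],[8.5,[8.5,-2.9,-13],[0,0,0.2]],[8.5,[8.5,-2.9,-16],[0,0,0.2]],[8.5,[8.5,-2.9,-18],[0,0,0.2]],[8.5,[8.5,-2.9,-19.5],[0,0,0.2]],[8.5,[8.5,-2.9,-20.5],[0,0,0.2]],[8.5,[8.5,-2.9,-21.2],[0,0,0.2]],[8.5,[8.5,-2.9,-21.2],[0,0,0.2]]]' 40 && python3 -m pendant '[[6,[0,0,0],[0,0,0]],[5,[0,0,0],[0,0,0]],[4,[0,0,0],[0,0,0]],[4,[0,0,0],[0,0,0]],[4,[0,0,0],[0,0,0]],[4,[0,0,0],[0,0,0]]]' 40
```

```text
time: 6.05
tool_pos: [567.7, -275.2, 180.3]
tcp_rot: [0.984, -0.178, -0.001, -0.0]
wrist_force: [-1.1, -0.3, 0.6]
opening: 0.994
time: 6.55
tool_pos: [568.9, -276.4, 183.5]
tcp_rot: [0.984, -0.179, 0.002, 0.001]
wrist_force: [-0.5, 0.3, 6.7]
opening: 0.576
```

```bash
python3 -m pendant '[[4,[0,0,0.5],[0,0,0]],[4,[0,0,2],[0,0,0]],[4,[0,0,4],[0,0,0]],[4,[0,0,6],[0,0,0]],[4,[0,0,8],[0,0,0]],[4,[0,0,9],[0,0,0]],[4,[0,0,9],[0,0,0]],[4,[0,0,9],[0,0,0]]]' && python3 -m pendant '[[4,[-0.2,1,0],[0,0,1.5]],[4,[-0.5,3,0],[0,0,3.5]],[4,[-1,6,0],[0,0,6]],[4,[-1.5,9,0],[0,0,9]],[4,[-2,12,0],[0,0,12]],[4,[-2.5,15,0],[0,0,15]],[4,[-3,18,0],[0,0,18]],[4,[-3.5,21,0],[0,0,21.5]],[4,[-4,23.5,0],[0,0,24.5]],[4,[-4.2,25.2,0],[0,0,25.9]],[4,[-4.2,25.2,0],[0,0,25.9]],[4,[-4.2,25.2,0],[0,0,25.9]]]' && python3 - <<'E'
from h import *
from scipy.spatial.transform import Rotation as Ro
st=ctrl.observe();R=Ro.from_quat(st['tcp_rot']).as_matrix();print(st['tool_pos'],np.degrees(np.arctan2(R[1,0],R[0,0])),st['wrist_force'])
c=cap('wrist','w3');a=cap('side')['img'];b=cap('top')['img']
cv2.imwrite('pics/m3.png',np.hstack([cv2.resize(c['img'],(480,360)),cv2.resize(a[190:340,220:380],(320,360))])[:,:,::-1])
E
```

```text
time: 7.22
tool_pos: [567.8, -275.5, 271.2]
tcp_rot: [0.984, -0.179, -0.0, -0.0]
wrist_force: [0.1, 0.4, -3.9]
opening: 0.581
time: 8.22
tool_pos: [524.8, -22.2, 270.0]
tcp_rot: [0.999, 0.048, -0.002, -0.0]
wrist_force: [0.2, 0.4, -3.4]
opening: 0.577
[524.80390877 -22.21924121 269.95620785] 5.475955492831801 [ 0.23714973  0.41040833 -3.43944849]
```

View pics/m3.png

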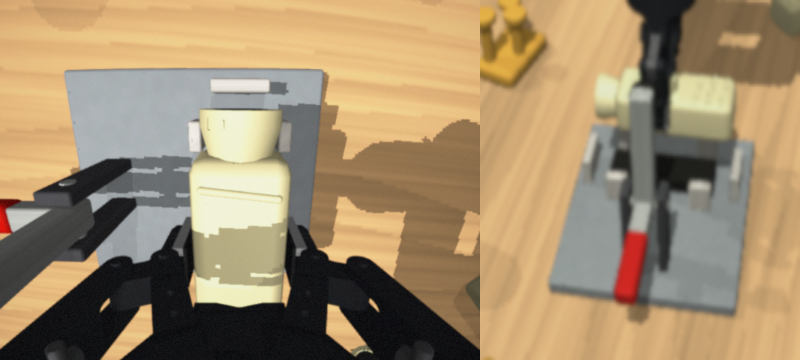

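Held level, aligned over the nest, cup toward +x. Lowering.

```bash
python3 -m pendant '[[4,[0,0,-0.7],[0,0,-0.2]],[4,[0,0,-1.5],[0,0,-0.2]],[4,[0,0,-2.3],[0,0,-0.2]],[4,[0,0,-3],[0,0,-0.2]],[4,[0,0,-3.4],[0,0,-0.2]],[4,[0,0,-3.4],[0,0,-0.2]],[4,[0,0,-3.4],[0,0,-0.2]],[4,[0,0,-3.4],[0,0,-0.2]]]' && python3 - <<'E'
from h import *
from scipy.spatial.transform import Rotation as Ro
st=ctrl.observe();R=Ro.from_quat(st['tcp_rot']).as_matrix();print(st['tool_pos'],np.degrees(np.arctan2(R[1,0],R[0,0])),st['wrist_force'],st['moment'])
E
```

```text
time: 9.03
tool_pos: [526.4, -23.8, 237.9]
tcp_rot: [0.999, 0.045, 0.0, 0.0]
wrist_force: [0.4, 0.6, -4.0]
opening: 0.579
[526.35328014 -23.79796167 237.88216625] 5.107871400660279 [ 0.38605465  0.63034627 -3.98595416] [ 0.00597311 -0.05082959 -0.00206296]
```

```bash
python3 -m pendant '[[4,[0,0.05,-0.3],[0,0,0]],[4,[0,0.05,-0.6],[0,0,0]],[4,[0,0.05,-0.9],[0,0,0]],[4,[0,0.05,-1.2],[0,0,0]],[4,[0,0.05,-1.5],[0,0,0]],[4,[0,0.05,-1.7],[0,0,0]],[4,[0,0.05,-1.9],[0,0,0]],[4,[0,0.05,-2],[0,0,0]],[4,[0,0.05,-2.1],[0,0,0]],[4,[0,0.05,-2.2],[0,0,0]],[4,[0,0.05,-2.2],[0,0,0]],[4,[0,0.05,-2.2],[0,0,0]]]' && python3 -m pendant '[[4,[0,0,-0.05],[0,0,0]],[4,[0,0,-0.1],[0,0,0]],[4,[0,0,-0.15],[0,0,0]],[4,[0,0,-0.2],[0,0,0]],[4,[0,0,-0.2],[0,0,0]]]'
```

```text
time: 10.03
tool_pos: [526.1, -23.3, 215.7]
tcp_rot: [0.999, 0.045, 0.0, 0.0]
wrist_force: [1.2, -0.1, -3.0]
opening: 0.575
time: 10.45
tool_pos: [526.1, -23.3, 213.6]
tcp_rot: [0.999, 0.045, 0.0, 0.0]
wrist_force: [0.7, -0.4, -3.5]
opening: 0.579
```

```bash
for i in 1 2 3; do python3 -m pendant '[[4,[0,0,-0.05],[0,0,0]],[4,[0,0,-0.1],[0,0,0]],[4,[0,0,-0.1],[0,0,0]]]' | egrep 'tool_pos|force'; done
```

```text
tool_pos: [526.2, -23.2, 213.5]
wrist_force: [-3.6, 1.4, 4.3]
tool_pos: [526.3, -23.2, 213.5]
wrist_force: [-6.1, -0.1, 12.0]
tool_pos: [526.3, -23.2, 213.4]
wrist_force: [-10.3, 1.9, 18.8]
```

```bash
python3 -m pendant '[[4,[0,0,0.1],[0,0,0]],[4,[0,0,0.2],[0,0,0]],[4,[0,0,0.2],[0,0,0]]]' && python3 -m pendant '[[5.2,[0,0,0],[0,0,0]],[6,[0,0,0],[0,0,0]],[7,[0,0,0],[0,0,0]],[8,[0,0,0],[0,0,0]],[8,[0,0,0],[0,0,0]],[8,[0,0,0],[0,0,0]]]' && python3 -m pendant '[[8,[0,0,1],[0,0,0]],[8,[0,0,3],[0,0,0]],[8,[0,0,6],[0,0,0]],[8,[0,0,10],[0,0,0]],[8,[0,0,14],[0,0,0]],[8,[0,0,18],[0,0,0]],[8,[-2,0,19],[0,0,0]],[8,[-5,0,19],[0,0,0]],[8,[-8,0,19],[0,0,0]],[8,[-8,0,19],[0,0,0]],[8,[-8,0,19],[0,0,0]]]' && python3 - <<'E'
from h import *
a=cap('wrist')['img'];cap('top','t4');cap('side','s4')
cv2.imwrite('pics/w4.png',cv2.cvtColor(a,cv2.COLOR_RGB2BGR)[:480])
E
```

```text
time: 11.45
tool_pos: [526.4, -23.3, 213.5]
tcp_rot: [0.999, 0.045, 0.001, 0.0]
wrist_force: [-3.6, 0.3, 5.4]
opening: 0.578
time: 11.95
tool_pos: [526.1, -23.3, 212.5]
tcp_rot: [0.999, 0.045, -0.0, -0.0]
wrist_force: [-0.4, -0.0, -1.4]
opening: 0.939
time: 12.87
tool_pos: [444.9, -23.0, 403.2]
tcp_rot: [0.999, 0.044, 0.001, 0.0]
wrist_force: [0.6, 0.1, 0.0]
opening: 0.937
```

View pics/w4.png

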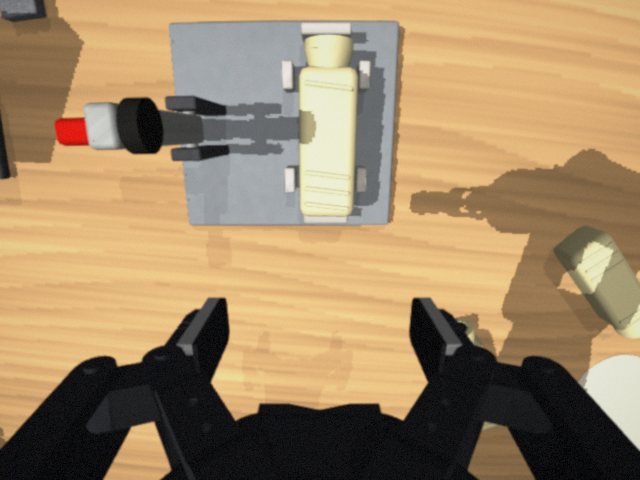

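The mould lies in the nest between the four side posts, with its cup by the far end post. Numeric check, then the swing-down of the arm.

```bash
python3 - <<'E'
from h import *
np.set_printoptions(precision=1,suppress=True)
c=cap('wrist')
a=np.radians(5.1);X=np.array([np.cos(a),np.sin(a)]);Y=np.array([-np.sin(a),np.cos(a)])
def S(uv,z): p=onz(c,uv,z)[:2]-np.array([526.4,-23.3]); return np.array([p@X,p@Y])
print('near end',S((327,216.5),72),'sides near',S((300.5,190),72),S((354,190),72),'sides far',S((299.5,85),72),S((357.5,85),72))
print('cup end',S((327,34),65))
print('post near L/R inner',S((297,180),45),S((357,180),45),'far',S((293,75),45),S((359,75),45))
E
```

```text
near end [-73.8  -0.6] sides near [-49.8  23. ] [-49.7 -24.4] sides far [36.6 22.6] [ 36.7 -24.8]
cup end [76.4  0.2]
post near L/R inner [-44.4  27.7] [-44.3 -29.8] far [48.5 29.7] [ 48.6 -28.8]
```

Nest check: the mould is offset about (+1, -1) mm and is level. Next, round to the +y side of the upright hold-down arm.

```bash
python3 -m pendant '[[0,[0,1,1],[0,0,7]],[0,[0,2.5,2],[0,0,14]],[0,[0,4,3],[0,0,21]],[0,[0,5.5,3],[0,0,28]],[0,[0,7,3],[0,0,35]],[0,[0,8.5,3],[0,0,42]],[0,[0,10,3],[0,0,49]],[0,[0,11.5,3],[0,0,56]],[0,[0,13,3],[0,0,63]],[0,[0,14,3],[0,0,70]],[0,[0,14.5,3],[0,0,77]],[0,[0,14.8,3],[0,0,84]]]' && python3 -m pendant '[[0,[2,0,0],[0,0,6]],[0,[4.5,0,-2],[0,0,6]],[0,[6.8,0,-4],[0,0,6]],[0,[6.8,0,-5],[0,0,6]],[0,[6.8,0,-5],[0,0,6]]]'
```

```text
time: 14.07
tool_pos: [447.1, 125.8, 432.6]
tcp_rot: [0.71, 0.704, -0.0, -0.0]
wrist_force: [0.0, 0.1, 0.3]
opening: -0.002
time: 14.48
tool_pos: [514.5, 124.7, 378.8]
tcp_rot: [0.675, 0.738, -0.003, -0.003]
wrist_force: [-0.9, -0.3, -0.1]
opening: -0.0
```

```bash
python3 -m pendant '[[0,[0,0,-2],[0,0,0]],[0,[0,0,-4],[0,0,0]],[0,[0,0,-4.8],[0,0,0]],[0,[0,0,-4.8],[0,0,0]],[0,[0,0,-4.8],[0,0,0]]]' && python3 -m pendant '[[0,[0.1,-1,0],[0,0,0]],[0,[0.2,-2,0],[0,0,0]],[0,[0.25,-3,0],[0,0,0]],[0,[0.35,-4,0],[0,0,0]],[0,[0.45,-5,-0.1],[0,0,0]],[0,[0.55,-6,-0.3],[0,0,0]],[0,[0.6,-7,-0.5],[0,0,0]],[0,[0.7,-8,-0.8],[0,0,0]],[0,[0.8,-9,-1],[0,0,0]],[0,[0.9,-10,-1.2],[0,0,0]],[0,[0.95,-10.6,-1.2],[0,0,0]],[0,[0.95,-10.8,-1.2],[0,0,0]]]' && python3 -m pendant '[[0,[0,0,2],[0,0,0]],[0,[-0.5,0,5],[0,0,0]],[0,[-1,-1,8],[0,0,0]],[0,[-4,-2,11],[0,0,0]],[0,[-8,-2,11],[0,0,0]],[0,[-12,-2,11],[0,0,0]],[0,[-12,-2,11],[0,0,0]]]' && python3 - <<'E'
from h import *
a=cap('side')['img'];b=cap('top')['img'];s=a
m=np.vstack([np.hstack([cv2.resize(a[200:350,220:400],(400,300)),cv2.resize(b[170:320,240:420],(400,300))]),np.hstack([cv2.resize(b[195:285,110:230],(400,300),interpolation=cv2.INTER_CUBIC),cv2.resize(cap('wrist')['img'],(400,300))])])
cv2.imwrite('pics/m5.png',m[:,:,::-1])
E
```

```text
time: 14.9
tool_pos: [514.1, 124.9, 335.2]
tcp_rot: [0.675, 0.738, 0.0, -0.0]
wrist_force: [0.1, -0.1, 0.8]
opening: -0.0
time: 15.9
tool_pos: [523.8, 15.0, 322.9]
tcp_rot: [0.676, 0.737, -0.0, 0.0]
wrist_force: [-0.1, 0.1, -0.5]
opening: 0.003
time: 16.48
tool_pos: [397.3, -2.5, 430.9]
tcp_rot: [0.675, 0.738, -0.002, -0.003]
wrist_force: [-0.0, 1.2, -1.2]
opening: 0.0
```

View pics/m5.png

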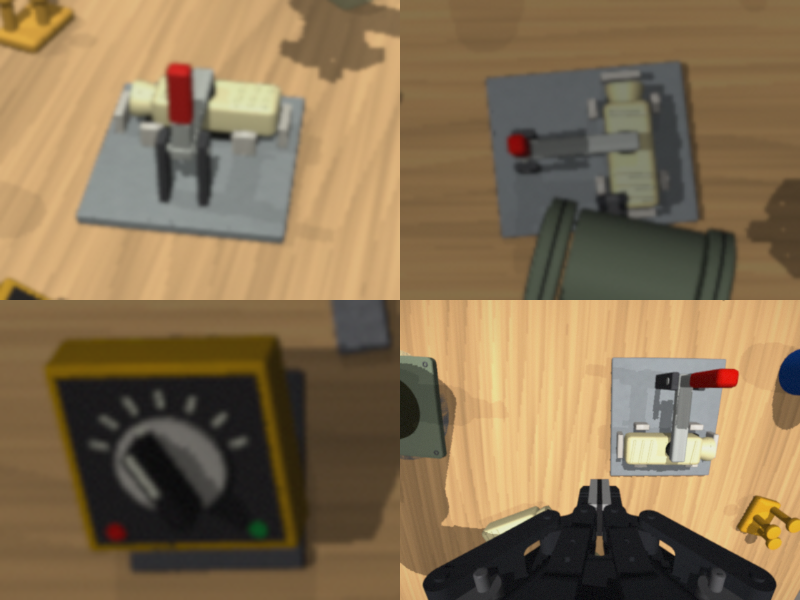

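Images: the arm is down on the mould, handle upright, mould in the nest; the dial is still at -24°. Now the dial approach.

```bash
cat > d.py <<'E'
from h import *
from scipy.spatial.transform import Rotation as Ro
np.set_printoptions(precision=2,suppress=True)
C=np.array([521,391.5,108.]);n=np.array([-.5736,0,.8192]);u=np.array([.8192,0,.5736]);l=np.array([0,1.,0])
def pose(deg,out,C=C): # deg: pointer angle clockwise from upslope ; out: TCP dist from face
    a=np.radians(deg); y=np.sin(a)*u+np.cos(a)*l; z=-n; x=np.cross(y,z)
    return C+n*out,Ro.from_matrix(np.stack([x,y,z],1))
def delta(deg,out,C=C):
    st=ctrl.observe();p,R=pose(deg,out,C);R0=Ro.from_quat(st['tcp_rot'])
    rv=np.degrees((R*R0.inv()).as_rotvec());print('pos',st['tool_pos'],'target',p,'shift cm',(p-st['tool_pos'])/10,'turn',rv,np.linalg.norm(rv),'q',st['qpos'])
E
python3 -c "
from d import *
delta(-24,312)"
```

```text
pos [403.5   -3.35 433.28] target [342.04 391.5  363.59] shift cm [-6.15 39.49 -6.97] turn [-33.21 -23.55 105.  ] 112.6203343046421 q [-0.22 -0.2   1.89 -0.    1.45 -0.31]
```

```bash
python3 -m pendant '[[0,[-0.4,2.5,0],[-2.1,-1.5,6.6]],[0,[-0.8,5,0],[-4.2,-2.9,13.1]],[0,[-1.2,7.4,-0.5],[-6.2,-4.4,19.7]],[0,[-1.5,9.9,-1],[-8.3,-5.9,26.2]],[4,[-1.9,12.4,-1.5],[-10.4,-7.4,32.8]],[4,[-2.3,14.8,-2],[-12.5,-8.8,39.4]],[4,[-2.7,17.3,-2.5],[-14.5,-10.3,45.9]],[4,[-3.1,19.8,-3],[-16.6,-11.8,52.5]],[4,[-3.5,22.2,-3.5],[-18.7,-13.2,59.1]],[4,[-3.8,24.7,-4],[-20.8,-14.7,65.6]],[4,[-4.2,27.2,-4.5],[-22.8,-16.2,72.2]],[4,[-4.6,29.6,-5],[-24.9,-17.7,78.8]]]' && python3 -c "
from d import *
delta(-24,312)"
```

```text
time: 17.63
tool_pos: [358.5, 295.4, 382.7]
tcp_rot: [0.033, 0.969, -0.051, 0.239]
wrist_force: [0.4, -0.4, 0.8]
opening: 0.467
pos [358.53 295.41 382.75] target [342.04 391.5  363.59] shift cm [-1.65  9.61 -1.92] turn [-8.14 -5.8  25.85] 27.721388913732024 q [ 0.61 -0.08  1.93 -0.44  1.   -0.7 ]
```

```bash
python3 -m pendant '[[4,[-0.4,2.4,-0.5],[-2,-1.5,6.5]],[4,[-0.8,4.8,-1],[-4.1,-2.9,12.9]],[4,[-1.2,7.2,-1.5],[-6.1,-4.4,19.4]],[4,[-1.6,9.6,-1.9],[-8.1,-5.8,25.8]],[4,[-1.6,9.6,-1.9],[-8.1,-5.8,25.8]],[4,[-1.6,9.6,-1.9],[-8.1,-5.8,25.8]],[4,[-1.6,9.6,-1.9],[-8.1,-5.8,25.8]]]' && python3 -c "
from d import *
delta(-24,312)
c=cap('wrist','w6')
print(proj(c,[C,C+44*n,C+44*n+33*(np.cos(.419)*u+np.sin(.419)*l)]))"
```

```text
time: 18.22
tool_pos: [342.2, 389.4, 363.4]
tcp_rot: [-0.194, 0.934, -0.063, 0.293]
wrist_force: [0.0, -0.7, 0.6]
opening: 0.47
pos [342.21 389.36 363.38] target [342.04 391.5  363.59] shift cm [-0.02  0.21  0.02] turn [-0.08 -0.13  0.5 ] 0.5186815480561272 q [ 0.8   0.05  1.87 -0.57  0.86 -0.89]
[[321.93 229.84]
 [322.34 245.87]
 [322.57 287.02]]
```

View pics/w6.png

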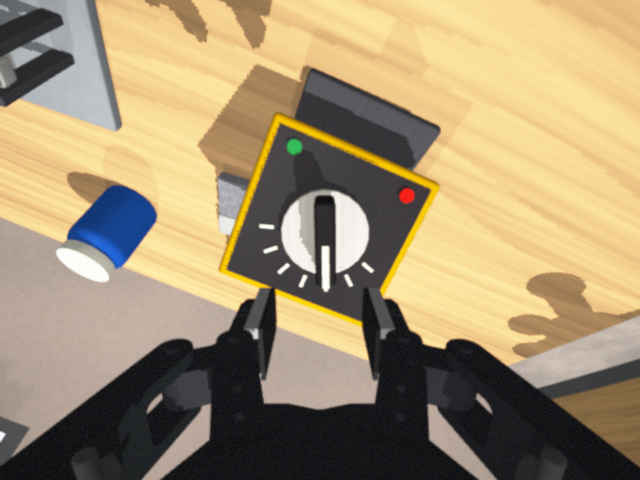

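The bar's white pointing end is at (325,289) and its far end at (324,197). Two ticks lie counter-clockwise of it and four clockwise, so it is at the third detent. A small lateral correction is needed.

```bash
python3 -c "
from d import *
c=cap('wrist')
o,d=ray(c,(324.9,243.5));P=C+44*n;X=o+d*((P-o)@n)/(d@n);e=X-P;print('err',e,e@u,e@l)
R=np.array([[(a-o2)@v for v in(u,l)] for a,o2 in []])
C2=C+e
print(C2)
delta(-24,192,C2);delta(-24,232,C2)"
```

```text
err [-1.74  0.49 -1.22] -2.1292202916028073 0.4931054449746739
[519.26 391.99 106.78]
pos [342.27 388.55 363.75] target [409.12 391.99 264.07] shift cm [ 6.69  0.34 -9.97] turn [-0.11 -0.1   0.55] 0.568587859485158 q [ 0.8   0.05  1.87 -0.57  0.86 -0.89]
pos [342.27 388.55 363.75] target [386.18 391.99 296.83] shift cm [ 4.39  0.34 -6.69] turn [-0.11 -0.1   0.55] 0.568587859485158 q [ 0.8   0.05  1.87 -0.57  0.86 -0.89]
```

```bash
python3 -m pendant '[[4,[1.2,0.1,-1.8],[0,0,0.3]],[4,[2.4,0.2,-3.6],[0,0,0.5]],[4,[3.6,0.3,-5.4],[0,0,0.5]],[4,[4.7,0.35,-7],[0,0,0.5]],[4,[5.7,0.35,-8.5],[0,0,0.5]],[4,[6.3,0.35,-9.4],[0,0,0.5]],[4,[6.7,0.35,-10],[0,0,0.5]],[4,[6.7,0.35,-10],[0,0,0.5]],[4,[6.7,0.35,-10],[0,0,0.5]]]' && python3 -c "
from d import *
delta(-24,192,np.array([519.3,392,106.8]))" && python3 -m pendant '[[1.2,[0,0,0],[0,0,0]],[1.2,[0,0,0],[0,0,0]],[1.2,[0,0,0],[0,0,0]],[1.2,[0,0,0],[0,0,0]],[1.2,[0,0,0],[0,0,0]]]' 50 && python3 -c "
from d import *
delta(-24,192,np.array([519.3,392,106.8]));print(ctrl.observe()['wrist_force'],ctrl.observe()['moment'])
delta(48,192,np.array([519.3,392,106.8]))"
```

```text
time: 19.07
tool_pos: [408.9, 392.1, 264.0]
tcp_rot: [-0.198, 0.933, -0.061, 0.294]
wrist_force: [-0.4, -0.1, 0.8]
opening: 0.466
pos [408.87 392.06 264.02] target [409.17 392.   264.09] shift cm [ 0.03 -0.01  0.01] turn [-0.12 -0.08 -0.  ] 0.1403325033257141 q [ 0.71  0.28  1.84 -0.66  0.65 -0.82]
time: 19.48
tool_pos: [408.6, 392.4, 265.1]
tcp_rot: [-0.198, 0.933, -0.061, 0.294]
wrist_force: [-3.2, -3.8, 6.0]
opening: 0.179
pos [408.56 392.37 265.08] target [409.17 392.   264.09] shift cm [ 0.06 -0.04 -0.1 ] turn [-0.12  0.   -0.04] 0.1306020561661285 q [ 0.71  0.28  1.84 -0.66  0.65 -0.82]
[-3.19 -3.81  5.99] [-0.3   0.22 -0.22]
pos [408.56 392.37 265.08] target [409.17 392.   264.09] shift cm [ 0.06 -0.04 -0.1 ] turn [ 41.19   0.08 -59.02] 71.96901178138401 q [ 0.71  0.28  1.84 -0.66  0.65 -0.82]
```

```bash
python3 -m pendant '[[1.2,[0,0,0],[3.4,0,-4.9]],[1.2,[0,0,0],[6.9,0,-9.8]],[1.2,[0,0,0],[10.3,0,-14.7]],[1.2,[0,0,0],[13.7,0,-19.7]],[1.2,[0,0,0],[17.2,0,-24.6]],[1.2,[0,0,0],[20.6,0,-29.5]],[1.2,[0,0,0],[24,0,-34.4]],[1.2,[0,0,0],[27.5,0,-39.3]],[1.2,[0,0,0],[30.9,0,-44.2]],[1.2,[0,0,0],[34.3,0,-49.1]],[1.2,[0,0,0],[37.8,0,-54.1]],[1.2,[0,0,0],[41.2,0,-59]]]' && python3 -m pendant '[[1.2,[0,0,0],[0,0,0]],[1.2,[0,0,0],[0,0,0]],[1.2,[0,0,0],[0,0,0]]]' && python3 -c "
from d import *
delta(48,192,np.array([519.3,392,106.8]))
c=cap('wrist')['img'];s=cap('side')['img'];s2=cv2.resize(s[320:470,170:320],(400,300),interpolation=cv2.INTER_CUBIC)
cv2.imwrite('pics/m7.png',np.hstack([cv2.resize(c,(400,300)),s2])[:,:,::-1])"
```

```text
time: 20.48
tool_pos: [408.6, 394.4, 265.2]
tcp_rot: [0.389, 0.87, 0.127, 0.274]
wrist_force: [0.7, 6.8, -0.2]
opening: 0.175
time: 20.73
tool_pos: [408.6, 394.4, 265.2]
tcp_rot: [0.387, 0.871, 0.127, 0.275]
wrist_force: [-0.3, 5.9, 1.0]
opening: 0.178
pos [408.63 394.38 265.19] target [409.17 392.   264.09] shift cm [ 0.05 -0.24 -0.11] turn [-0.39  0.2  -0.25] 0.5108636292282578 q [ 0.71  0.28  1.84 -0.66  0.64  0.44]
```

View pics/m7.png

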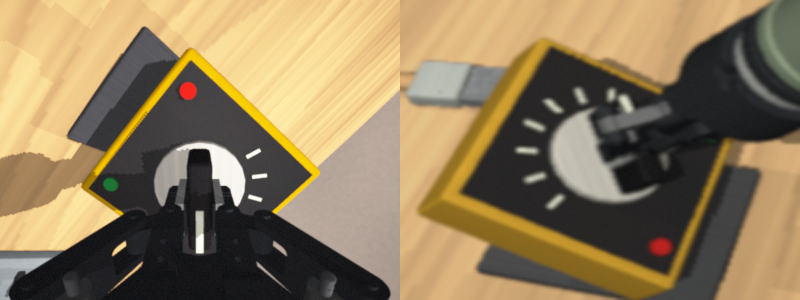

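The bar turned with the gripper: it is still vertical in the wrist picture, with its white line at (200,230). I'll open and back straight out along the normal.

```bash
python3 -m pendant '[[2.5,[0,0,0],[0,0,0]],[4,[0,0,0],[0,0,0]],[4,[0,0,0],[0,0,0]],[4,[0,0,0],[0,0,0]],[4,[0,0,0],[0,0,0]]]' && python3 -m pendant '[[4,[-0.6,0,0.8],[0,0,0]],[4,[-1.7,0,2.5],[0,0,0]],[4,[-3.4,0,4.9],[0,0,0]],[4,[-5.2,0,7.4],[0,0,0]],[4,[-6.9,0,9.8],[0,0,0]],[4,[-8,0,11.5],[0,0,0]],[4,[-8,0,11.5],[0,0,0]],[4,[-8,0,11.5],[0,0,0]]]' && python3 -c "
from d import *
delta(48,332)
c=cap('wrist')['img'];s=cap('side')['img'];t=cap('top')['img']
r=lambda im:cv2.resize(im,(400,300),interpolation=cv2.INTER_CUBIC)
m=np.vstack([np.hstack([r(c),r(s[320:470,170:320])]),np.hstack([r(t[195:285,110:230]),r(s[200:350,220:400])])])
cv2.imwrite('pics/m8.png',m[:,:,::-1])"
```

```text
time: 21.25
tool_pos: [408.6, 392.0, 263.5]
tcp_rot: [0.388, 0.871, 0.123, 0.275]
wrist_force: [-0.4, 0.3, -0.0]
opening: 0.465
time: 21.92
tool_pos: [328.2, 392.5, 380.4]
tcp_rot: [0.387, 0.871, 0.125, 0.275]
wrist_force: [0.1, -0.9, -0.5]
opening: 0.469
pos [328.16 392.54 380.44] target [330.56 391.5  379.97] shift cm [ 0.24 -0.1  -0.05] turn [-0.18  0.17 -0.11] 0.2734344247381579 q [ 0.82  0.02  1.86 -0.57  0.9   0.37]
```

View pics/m8.png

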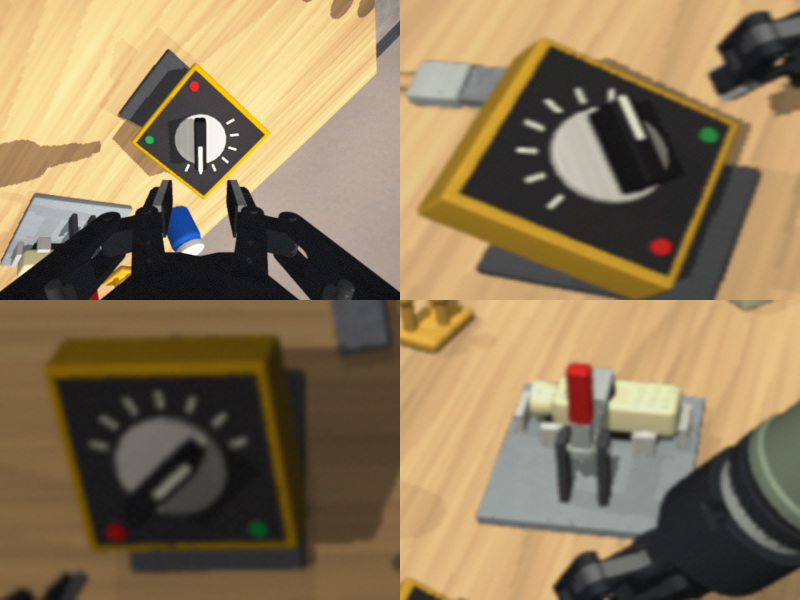

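The pointer now has one tick clockwise of it and five counter-clockwise, so it is at the sixth position, exactly three clicks on. The hold-down arm is still down on the mould and the robot is clear of everything.

```bash
python3 -c "
from rig import ctrl
print(ctrl.observe()['wrist_force']); print(ctrl.finish_job())"
```

```text
[ 0.10555243 -0.62443637 -0.99586894]
the job is handed in; nothing more can be done
None
```

The job is done and handed in at about 22 s of the 72 s allowed; no verdict is reported.

- **What I did:** The hold-down arm was already down, so I pushed it up first. I laid the farthest cream mould in the nest, touching down with about 19 N at the wrist. I then swung the arm down onto it and turned the dial 72° clockwise, from the third detent to the sixth. Finally I let go and backed clear.
- **Last checks:**
  - **Mould:** before I closed the arm, it sat within about 1 mm of centre and looked level.
  - **Hold-down arm:** the last pictures show it down on the mould with its handle upright.
  - **Dial:** the pointer had one tick left clockwise and five counter-clockwise. It is exactly three clicks from the start.
  - **Robot:** the wrist force was about zero, so it was touching nothing.
- **Not checked as closely:** I judged the arm by eye only, since its joint angle isn't reported. No move touched the brush, the tub or the amber mould, but I did not re-measure where they stand.
- **Small disagreements:** While closing on the mould the tool rose about 3 mm with 7 N, probably the fingertips brushing the table. My two estimates of the dial's position differed by about 2 mm, which I corrected before gripping.

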